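# Film-covered glass panels into their curing nests, under their press weights

## Task

The two glass panels with the pale green film are ready to cure: lay each one flat, film up as it lies, between the white pins of the nest it fits, fully down on the rubber pad. Then stand the large brass weight upright on the middle of the long panel and the small brass weight on the middle of the short one, setting them down gently so that the glass takes no blow. Leave the bare dark panel and the roll of amber tape where they are.

Things in the scene. Friction and masses are not known exactly. Their poses are not given: they have to be found in the camera images.
- long_panel: Long glass panel with pale green film, 100 x 46 mm, 8 mm thick: black carrier below, glass and green film above. 0.09 kg, loose, lies flat on the left bench. Origin: centre of its underside; x along its length, z up. Take it across its 46 mm width, from above.
- short_panel: Short glass panel with pale green film, made alike, 76 x 36 mm, 8 mm thick, 0.055 kg, loose, lies flat on the left bench. Origin: centre of its underside; x along its length, z up.
- bare_panel: Bystander: panel of the long size, 100 x 46 x 8 mm, without film, almost black on top. Loose on the left bench; stays where it is. Origin: centre of its underside; x along its length.
- large_weight: Large brass press weight, 0.40 kg, loose, standing upright on the left bench, 53 mm high: round body 44 mm in diameter up to 30 mm, neck 22 mm in diameter at 36 to 40 mm, knob 33 mm in diameter from 43 to 53 mm. Origin: centre of its underside; z up. Can be gripped by the body or by the knob.
- small_weight: Small brass press weight, 0.20 kg, loose, standing upright on the left bench, 37 mm high: round body 33 mm in diameter up to 25 mm, knob about 26 mm in diameter above. Origin: centre of its underside; z up. Can be gripped by the body.
- long_nest: Fixed on the right bench: base 134 x 80 x 8 mm; black rubber pad 88 x 30 mm, its top 18 mm above the bench: there the long panel's underside rests, with 3 mm play all round. Six white pins, 10 mm thick, straight to 28 mm, tapering to 3 mm at 40 mm height, at (x, y) = (+-58, 0), (+-46, +-31) mm; sides open between for the fingers. Origin: centre of the base's underside; x along its length.
- short_nest: As the long nest, for the short panel, fixed on the right bench: base 110 x 70 x 8 mm; rubber pad 64 x 20 mm, its top 18 mm above the bench, 3 mm play all round; same pins, at (x, y) = (+-46, 0), (+-34, +-26) mm. Origin: centre of the base's underside; x along its length. A grey machine post rises from the bench behind the nests, about 0.1 m beyond their bases.
- tape_roll: Bystander: roll of amber tape, 66 mm in diameter, 20 mm high, lying loose on the left bench; stays where it is. Origin: centre of its underside.
Not all that is in view belongs to the job. Leave any blue look-alike of the large_weight alone.

How it is judged (in metres and radians):
At the end, for the whole second after the job is handed in: Each green panel fully down between the pins of its nest (8 mm, 0.15 rad; underside 15.5 to 20.5 mm above the nest's); the large weight upright on the long panel, the small one on the short, within 12 mm of its centre; all released, at rest; bare panel and tape moved under 20 mm (horizontal distance between long_panel and long_nest below 0.008 m and z of long_panel in the frame of long_nest between 0.0155 and 0.0205 m and angle between the x axis of long_panel and the x axis of long_nest, either way round below 0.15 rad and angle between each of long_panel, short_panel's own z axis and vertical below 0.04 rad and horizontal distance between large_weight and long_panel below 0.012 m and z of large_weight in the frame of long_panel between 0.005 and 0.011 m and angle between each of large_weight, small_weight's own z axis and vertical below 0.06 rad and linear speed of each of long_panel, large_weight, short_panel, small_weight below 0.02 m/s and angular speed of each of large_weight, small_weight below 0.2 rad/s and horizontal distance between short_panel and short_nest below 0.008 m and z of short_panel in the frame of short_nest between 0.0155 and 0.0205 m and angle between the x axis of short_panel and the x axis of short_nest, either way round below 0.15 rad and horizontal distance between small_weight and short_panel below 0.012 m and z of small_weight in the frame of short_panel between 0.005 and 0.011 m and distance of each of bare_panel, tape_roll from where it was at the start of the episode below 0.02 m); the robot touches nothing.
It fails at once if the large weight is dropped on its panel, or strikes or presses a panel hard (contact force between large_weight and long_panel above 60 N or contact force between large_weight and short_panel above 60 N or contact force between large_weight and bare_panel above 60 N or (horizontal distance between large_weight and long_panel below 0.03 m and z of large_weight in the frame of long_panel below 0.03 m and linear speed of large_weight above 0.4 m/s)).
It fails at once if the small weight is dropped on its panel, or strikes or presses a panel hard (contact force between small_weight and long_panel above 60 N or contact force between small_weight and short_panel above 60 N or contact force between small_weight and bare_panel above 60 N or (horizontal distance between small_weight and short_panel below 0.03 m and z of small_weight in the frame of short_panel below 0.03 m and linear speed of small_weight above 0.4 m/s)).
It fails at once if the bare dark panel is moved by more than 20 mm (distance of bare_panel from where it was at the start of the episode above 0.02 m).
It fails at once if the roll of amber tape is moved by more than 20 mm (distance of tape_roll from where it was at the start of the episode above 0.02 m).
It also fails if it takes over 120 s, if anything falls off the work surface, if the arm or the gripper's body presses on something with over 40 N, if the wrist force passes 120 N, or if a joint passes its speed limit or range.

## Robot

A 6-joint arm with a two-finger parallel gripper is mounted at the origin on a cart in front of the work surface, level with it; the furniture and walls round the work are solid. World frame = base frame: x ahead of the robot, y to its left, z up, the work surface at z = 0. Lengths are in mm, angles in rad, forces in N, time in s.
With the tool pointing down it reaches from about 275 to 1000 mm from the base axis. Payload 8.4 kg.
Tool frame: the origin (TCP) lies at the very end of the fingers, on their centre line; the grasp point (between the pads) lies 19 mm behind it; z points along the fingers, y is the line along which they close (so a half turn about z gives the same grasp; the last joint's range is limited). The gripper opens to 85 mm and grips with 20 to 120 N. Pads are 22 mm wide; open, the fingers measure 114 mm over their backs; the gripper's body (76 mm by 85 mm) begins 54 mm behind the grasp point. The pads swing forward as they close: fully open they stand 13 mm farther back than shut.
Start: joints at [1.209, 0.353, 1.633, -0, 1.155, -0.002], TCP at [220.053, 584.982, 231.281] pointing down, gripper open.
Joint ranges: [-2.63, 2.63], [-0.92, 2.1], [0.06, 2.66], [-1.3, 4.44], [0, 2.69], [-3.02, 3.02]. Speed limits (rad/s): [2.22, 2.22, 2.79, 3.14, 3.14, 3.14].

## Interface

Orientations are given as [roll, pitch, yaw] about the fixed x, y, z axes, in that order (R = Rz(yaw) Ry(pitch) Rx(roll)).
In Python, from rig import sensors, grab_frame, camera_params, order gives the robot as it stands. The module is installed in compiled form; this text tells all that it offers.
- The arm moves only by the tool move_arm, never from a script. Its argument "motion" is a list of rows, each a list of 7 numbers: the turn, a rotation vector about the tool's x, y, z in parts of the range, where 1.0 means 45 degrees, then the shift along the tool's x, y, z in fractions of the full range, 1 being 100 cm, then the finger opening in m, from 0 to 0.0854. A call has 1 to 8 rows; each row is the pose to reach, as a shift and turn from the pose commanded when the call began, along the tool's axes at that moment; what a row does not reach only later rows make up. A row lasts 1/8 s, in which the tool goes at most 62.5 mm and 10.7 degrees, less where a joint would pass 70% of its speed; a pose out of reach is approached as far as the arm can. Shift and turn numbers lie between -1 and 1, and a call with a number outside is refused. A call with a gripper value outside its range is refused whole. The fingers move at their own pace and stop on an object; "grip_force" is the grip in N (left out, the last holds). Time passes only in rows, so rows that repeat a pose let the fingers close. It gives the time, the measured TCP pose, the force, the opening and the grip force at its end, in the units of the state.
- sensors.sense(): the state, without advancing time (a new reading comes with each control period).
- grab_frame(name): name is "side" or "top" or "wrist"; returns (picture, depth): 420x560x3 uint8, red, green, blue; 420x560 float32, mm along the optical axis (not along the pixel's ray), 0 where there is no reading.
- camera_params(name): a dict with "camera_matrix" (3x3 intrinsics, pixels), "world_from_camera" (4x4, takes a point from camera to world coordinates). Camera axes: x right, y down, z forward; pixel columns grow to the right and rows downward; lengths in mm; the calibration is good to about 2 mm. A picture is of the moment at which its call begins: read the wrist's pose just before it. camera_params takes no time and is no camera call; for the wrist camera it gives the pose at the moment of the call.
- order.sign_off(): hands the job in; it is judged then, once.
The state is a dict: "clock": time; "qpos": joint angles; "qvel": joint speeds; "joint_efforts": joint torques, N m; "eef_pos": TCP position; "tcp_rot": TCP orientation; "contact_force": force on the tool from outside, world axes, zero at the start; "wrist_torque": the same for the moment, N m; "opening": opening from 0.0 (shut) to 1.0 (fully open); "grasp_force": force on a finger pad.
Only numpy, scipy, OpenCV 4.12 (cv2) and the standard library are available. Lean on these libraries where they do the work, as an engineer would, in place of code of your own. Each camera call takes 0.05 s, during which the arm holds its last target. There are 200 camera calls.

## Working session

There is one attempt and no reset: what is moved stays moved. The work goes in short steps, Python scripts to look and compute and a tool call to move; the robot and the scene stay as the last step left them, time stands still between calls to the robot, and variables do not carry over. Pictures are saved under pics/ and viewed, at most 14 in all, crops included, and the job is handed in when it is done.

Besides the shell and the picture viewer there is one more tool, called after ">>>" as name([rows], argument=value, ...), one row to a line, values as JSON. move_arm: Moves the arm, as the interface text tells. Its arguments: {"type":"object","properties":{"motion":{"type":"array","items":{"type":"array","items":{"type":"number"}}},"grip_force":{"type":"number"}},"required":["motion"]}

```bash
mkdir -p pics
cat > h.py <<'E'
import numpy as np, cv2
from rig import sensors, grab_frame, camera_params, order
def grab(n):
    p,d=grab_frame(n); c=camera_params(n); return p,d,c
def save(p,f): cv2.imwrite('pics/'+f,cv2.cvtColor(p,cv2.COLOR_RGB2BGR))
def ray(c,u,v,z):
    K=np.array(c['camera_matrix']);T=np.array(c['world_from_camera'])
    d=T[:3,:3]@np.linalg.solve(K,[u,v,1.]);o=T[:3,3]
    return (o+d*(z-o[2])/d[2])
def proj(c,P):
    K=np.array(c['camera_matrix']);T=np.array(c['world_from_camera'])
    q=K@(T[:3,:3].T@(np.array(P,float)-T[:3,3])); return q[:2]/q[2]
E
python3 - <<'E'
from h import *
s=sensors.sense();print({k:np.round(v,3) for k,v in s.items()})
for n in('top','side','wrist'):
    p,d,c=grab(n);save(p,n+'0.png');print(n,np.round(c['camera_matrix'],1).tolist(),np.round(c['world_from_camera'],3).tolist())
E
```

```text
{'clock': np.float64(0.0), 'qpos': array([ 1.209,  0.354,  1.634, -0.   ,  1.155, -0.002]), 'qvel': array([ 0.   , -0.002, -0.   ,  0.   , -0.001, -0.   ]), 'joint_efforts': array([ 3.0000e-03, -6.0526e+01, -3.4208e+01,  0.0000e+00,  9.0000e-03,
       -0.0000e+00]), 'eef_pos': array([219.883, 584.537, 230.563]), 'tcp_rot': array([-3.14 ,  0.   ,  2.782]), 'contact_force': array([-0.013, -0.092,  0.339]), 'wrist_torque': array([-0.004,  0.   , -0.019]), 'grasp_force': np.float64(0.0), 'opening': np.float64(1.003)}
top [[420.7, 0.0, 277.4], [0.0, 420.7, 203.4], [0.0, 0.0, 1.0]] [[-0.018, -0.981, 0.195, 291.473], [-1.0, 0.02, 0.008, -9.697], [-0.012, -0.195, -0.981, 1429.655], [0.0, 0.0, 0.0, 1.0]]
side [[387.9, 0.0, 272.5], [0.0, 387.9, 208.1], [0.0, 0.0, 1.0]] [[-0.997, 0.057, -0.051, 647.354], [0.075, 0.608, -0.79, 834.374], [-0.014, -0.792, -0.611, 694.979], [0.0, 0.0, 0.0, 1.0]]
wrist [[321.1, 0.0, 283.4], [0.0, 321.1, 206.8], [0.0, 0.0, 1.0]] [[0.351, 0.904, 0.244, 158.321], [0.936, -0.339, -0.092, 607.835], [-0.001, 0.261, -0.965, 373.973], [0.0, 0.0, 0.0, 1.0]]
```

View pics/top0.png

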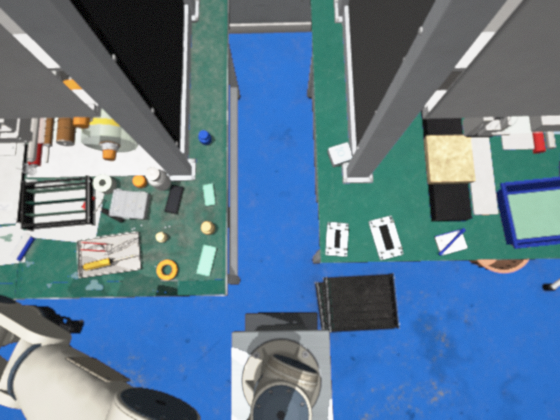

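View pics/side0.png

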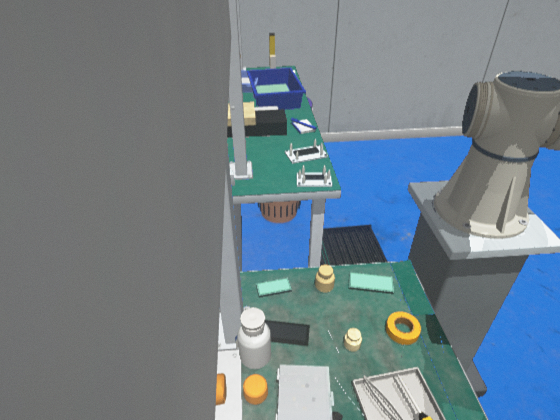

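The top view shows these items:
- **Green panels:** long at (206,260), short at (209,194).
- **Brass weights:** large at (208,228), small at (161,237).
- **Look-alikes:** blue weight (205,137), orange jar (139,182), bare panel (174,199), tape (168,270).
- **Nests:** short at (338,239), long at (385,237).

By colour and size I take the two green panels and the two brass weights. I'll check that choice in the wrist view.

View pics/wrist0.png

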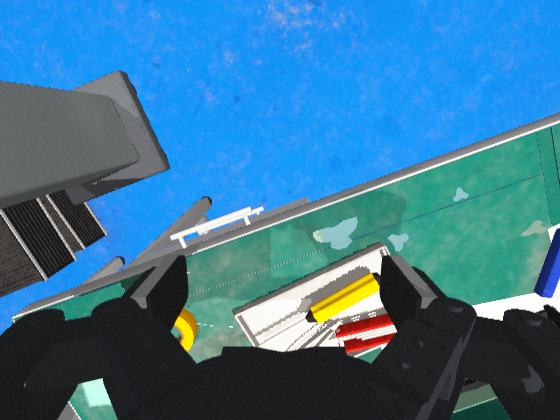

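Run:
```python
from h import *
p,d,c=grab('top');h=cv2.cvtColor(p,cv2.COLOR_RGB2HSV)
for n,(u,v),z in [('long',(206,260),8),('short',(209,194),8),('large',(208,228),53),('small',(161,237),37),('snest',(338,239),18),('lnest',(385,237),18),('tape',(168,270),20),('bare',(174,199),8),('blue',(205,137),50),('post',(357,172),0),('postL',(180,168),0)]:
    print(n,np.round(ray(c,u,v,z)),h[v,u])
save(cv2.resize(p[140:300,90:430],None,fx=2.3,fy=2.3,interpolation=cv2.INTER_CUBIC),'topc.png')
```

```text
long [385. 246.   8.] [ 80  44 247]
short [612. 239.   8.] [ 80  52 242]
large [487. 232.  53.] [ 24  71 251]
small [462. 392.  37.] [ 29  27 252]
snest [ 446. -199.   18.] [30  5 51]
lnest [ 449. -357.   18.] [15 11 46]
tape [353. 369.  20.] [ 81 100 132]
bare [597. 360.   8.] [115  22  69]
blue [805. 248.  50.] [111 189 200]
post [ 682. -279.    0.] [ 90   5 109]
postL [710. 344.   0.] [ 90   2 104]
```

View pics/topc.png

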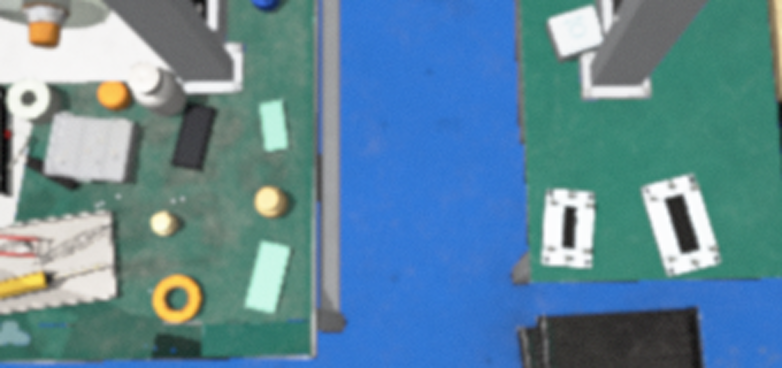

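The wrist view faces back toward the robot. The top crop confirms two mint panels, two brass weights and two white nests, long one on the right. Next I'll hover over the left bench to measure close up.

```bash
cat >> h.py <<'E'
from scipy.spatial.transform import Rotation as Ro
def go(x,y,z,yaw):
    "shift/turn (m, rad, tool axes) from measured pose to TCP world pose, tool down"
    s=sensors.sense();R=Ro.from_euler('xyz',s['tcp_rot']);T=Ro.from_euler('xyz',[np.pi,0,yaw])
    print('at',np.round(s['eef_pos'],1),np.round(s['tcp_rot'],3),'t',round(float(s['clock']),2))
    print('rot',np.round((R.inv()*T).as_rotvec(),4),'shift',np.round(R.inv().apply(np.array([x,y,z])-s['eef_pos'])/1000,4))
E
python3 -c "
from h import *
go(500,290,270,np.pi)"
```

```text
at [220.  584.7 230.8] [-3.141  0.     2.782] t 0.2
rot [-9.000e-04 -1.000e-04 -3.598e-01] shift [-0.3659 -0.1773 -0.039 ]
```

The rows are not in the units I measure in: turns go in shares of 45 degrees. I convert before sending: -0.36 rad / 0.7854 = -0.4584.

>>> move_arm([
  [0,0,-0.4584,-0.366,-0.177,-0.039,0.085],
  [0,0,-0.4584,-0.366,-0.177,-0.039,0.085],
  [0,0,-0.4584,-0.366,-0.177,-0.039,0.085],
  [0,0,-0.4584,-0.366,-0.177,-0.039,0.085],
  [0,0,-0.4584,-0.366,-0.177,-0.039,0.085],
  [0,0,-0.4584,-0.366,-0.177,-0.039,0.085],
  [0,0,-0.4584,-0.366,-0.177,-0.039,0.085],
  [0,0,-0.4584,-0.366,-0.177,-0.039,0.085],
])

```text
clock: 1.2
eef_pos: [501.8, 288.6, 270.4]
tcp_rot: [-3.141, 0.001, 3.138]
contact_force: [-0.3, 0.3, -0.1]
opening: 0.997
grasp_force: 0.0
```

Run:
```python
from h import *
go(500,290,270,np.pi)
p,d,c=grab('wrist');save(p,'w1.png');np.savez('w1',p=p,d=d,K=c['camera_matrix'],T=c['world_from_camera'])
```

```text
at [501.8 288.6 270.4] [-3.141e+00  1.000e-03  3.138e+00] t 1.2
rot [-0.0001  0.0005 -0.0031] shift [0.0018 0.0013 0.0004]
```

View pics/w1.png

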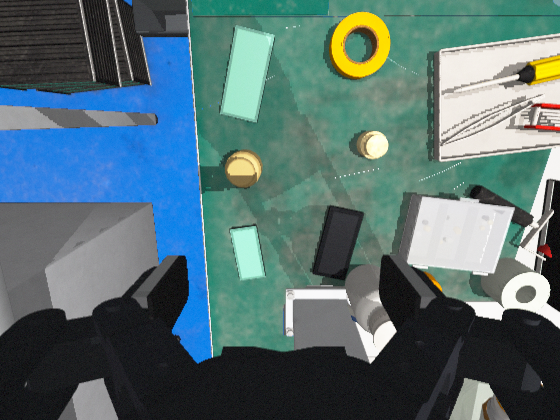

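The wrist view shows the long green panel (247,74), short green panel (247,252), large brass (243,169), small brass (372,145), bare panel (338,242) and tape (360,45). The choice stands, so I'll measure.

```bash
cat >> h.py <<'E'
def rect(c,m,z,near=None):
    "min-area rectangle of mask's blob(s), corners cast on plane z -> centre, size, long-axis angle"
    cs,_=cv2.findContours(m.astype(np.uint8),cv2.RETR_EXTERNAL,cv2.CHAIN_APPROX_NONE);out=[]
    for k in cs:
        if cv2.contourArea(k)<250: continue
        w=np.array([ray(c,u,v,z)[:2] for u,v in k[:,0]],np.float32)
        (cx,cy),(a,b),t=cv2.minAreaRect(w); 
        if a<b:a,b,t=b,a,t+90
        t=(t+90)%180-90
        out.append((round(cx,1),round(cy,1),round(a,1),round(b,1),round(np.radians(t),3),k[:,0].mean(0).round().tolist()))
    return out
E
python3 - <<'E'
from h import *
f=np.load('w1.npz');p=f['p'];c=dict(camera_matrix=f['K'],world_from_camera=f['T'])
h=cv2.cvtColor(p,cv2.COLOR_RGB2HSV);H,S,V=cv2.split(h)
print(h[74,247],h[252,247],h[165,243],h[145,372],h[242,338],h[100,205])
m=(H>70)&(H<90)&(V>170)&(S>25)&(S<110)
for r in rect(c,m,8):print('green',r)
b=(H>15)&(H<35)&(V>110)&(S>25)
b[:, :200]=0
for z in(0,40,53):
  for r in rect(c,b,z):print('brass',z,r)
E
```

```text
[ 79  72 234] [ 80  66 247] [ 24 105 246] [ 28  48 254] [120  19  54] [ 79 102 128]
green (610.1, 240.7, 76.0, 35.3, np.float64(0.148), [247.0, 253.0])
green (383.4, 246.5, 99.2, 46.3, np.float64(-0.232), [247.0, 73.0])
brass 0 (494.1, 238.1, 48.1, 45.3, np.float64(1.57), [243.0, 168.0])
brass 0 (464.1, 402.7, 38.5, 34.5, np.float64(0.882), [374.0, 143.0])
brass 0 (378.4, 599.2, 40.1, 30.1, np.float64(-1.358), [543.0, 70.0])
brass 0 (349.4, 379.9, 69.9, 69.3, np.float64(-0.432), [360.0, 44.0])
brass 40 (488.4, 243.1, 43.5, 40.9, np.float64(1.57), [243.0, 168.0])
brass 40 (461.3, 391.8, 34.7, 31.2, np.float64(0.882), [374.0, 143.0])
brass 40 (383.9, 569.3, 36.2, 27.2, np.float64(-1.358), [543.0, 70.0])
brass 40 (357.7, 371.2, 63.2, 62.6, np.float64(-0.432), [360.0, 44.0])
brass 53 (486.5, 244.7, 41.9, 39.5, np.float64(1.57), [243.0, 168.0])
brass 53 (460.4, 388.2, 33.5, 30.1, np.float64(0.882), [374.0, 143.0])
brass 53 (385.7, 559.6, 35.0, 26.3, np.float64(-1.358), [543.0, 70.0])
brass 53 (360.4, 368.4, 61.0, 60.5, np.float64(-0.432), [360.0, 44.0])
```

>>> move_arm([
  [0,0,0,0.02,-0.57,0,0.085],
  [0,0,0,0.02,-0.57,0,0.085],
  [0,0,0,0.02,-0.57,0,0.085],
  [0,0,0,0.02,-0.57,0,0.085],
  [0,0,0,0.02,-0.57,0,0.085],
  [0,0,0,0.02,-0.57,0,0.085],
  [0,0,0,0.02,-0.57,0,0.085],
  [0,0,0,0.02,-0.57,0,0.085],
])

```text
clock: 2.25
eef_pos: [482.8, -209.8, 270.3]
tcp_rot: [3.141, 0.0, -3.14]
contact_force: [1.1, -0.3, 0.5]
opening: 0.998
grasp_force: 0.0
```

>>> move_arm([
  [0,0,0,0,-0.07,0,0.085],
  [0,0,0,0,-0.07,0,0.085],
  [0,0,0,0,-0.07,0,0.085],
  [0,0,0,0,-0.07,0,0.085],
])

```text
clock: 2.75
eef_pos: [483.1, -277.4, 270.2]
tcp_rot: [3.141, -0.0, -3.14]
contact_force: [1.5, -0.8, 1.5]
opening: 0.997
grasp_force: 0.0
```

Run:
```python
from h import *
go(383,246,120,np.pi-.232)
p,d,c=grab('wrist');save(p,'w2.png');np.savez('w2',p=p,d=d,K=c['camera_matrix'],T=c['world_from_camera'])
H,S,V=cv2.split(cv2.cvtColor(p,cv2.COLOR_RGB2HSV))
m=(V>190)&(S<30)
for r in rect(c,m,8):print('white',r)
m=(V<80); m[280:]=0
for r in rect(c,m,18):print('dark',r)
```

```text
at [ 483.1 -277.4  270.2] [ 3.141 -0.    -3.14 ] t 2.75
rot [ 0.0007 -0.0004  0.2339] shift [0.099  0.5235 0.1506]
white (679.7, -280.0, 99.2, 66.6, np.float64(-1.568), [282.0, 302.0])
white (448.5, -568.6, 100.9, 38.4, np.float64(-0.82), [48.0, 138.0])
white (448.3, -198.0, 109.7, 69.3, np.float64(-0.101), [348.0, 149.0])
white (410.5, -600.0, 92.4, 33.3, np.float64(-0.821), [20.0, 118.0])
white (455.3, -380.9, 133.9, 33.7, np.float64(0.159), [197.0, 151.0])
white (445.8, -344.7, 133.7, 42.1, np.float64(0.224), [231.0, 144.0])
dark (608.3, -128.0, 38.0, 33.8, np.float64(-1.568), [391.0, 271.0])
dark (608.5, -425.7, 37.7, 35.2, np.float64(-1.568), [176.0, 270.0])
dark (560.4, -584.9, 154.0, 132.4, np.float64(-1.568), [53.0, 234.0])
dark (448.3, -199.0, 62.0, 20.4, np.float64(-0.096), [348.0, 146.0])
dark (450.3, -362.9, 87.3, 30.7, np.float64(0.235), [213.0, 147.0])
dark (311.7, -181.6, 126.1, 41.5, np.float64(-1.567), [367.0, 25.0])
dark (331.5, -314.6, 133.4, 82.7, np.float64(-1.55), [250.0, 39.0])
```

View pics/w2.png

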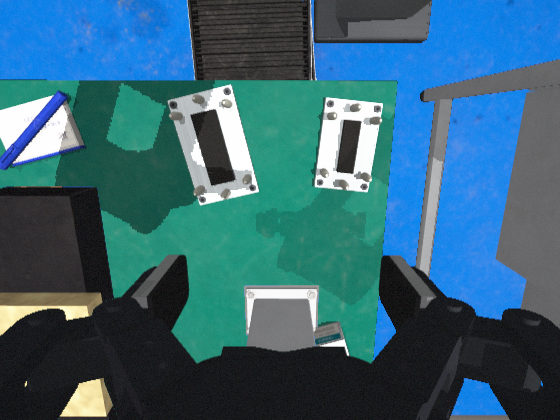

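The wrist view shows the long nest at (213,147) and the short nest at (348,146), both cleanly measured. Now the long panel pick: hover first.

To row units: 0.234 rad / 0.7854 = 0.2979.

>>> move_arm([
  [0,0,0.2979,0.1,0.5235,0.1,0.065],
  [0,0,0.2979,0.1,0.5235,0.1,0.065],
  [0,0,0.2979,0.1,0.5235,0.1,0.065],
  [0,0,0.2979,0.1,0.5235,0.1,0.065],
  [0,0,0.2979,0.1,0.5235,0.1,0.065],
  [0,0,0.2979,0.1,0.5235,0.1,0.065],
  [0,0,0.2979,0.1,0.5235,0.1,0.065],
  [0,0,0.2979,0.1,0.5235,0.1,0.065],
])

```text
clock: 3.8
eef_pos: [389.3, 205.9, 178.3]
tcp_rot: [3.141, 0.001, 2.91]
contact_force: [1.1, 0.2, 0.6]
opening: 0.763
grasp_force: 0.0
```

```bash
python3 -c "
from h import *
go(383.4,246.5,40,np.pi-.232)"
```

```text
at [389.3 205.9 178.3] [3.141e+00 1.000e-03 2.910e+00] t 3.8
rot [0.001  0.001  0.0001] shift [0.0152 0.0381 0.1384]
```

>>> move_arm([
  [0,0,0,0.0152,0.038,0.04,0.065],
  [0,0,0,0.0152,0.038,0.08,0.065],
  [0,0,0,0.0152,0.038,0.11,0.065],
  [0,0,0,0.0152,0.038,0.11,0.065],
  [0,0,0,0.0152,0.038,0.11,0.065],
])

```text
clock: 4.42
eef_pos: [384.9, 244.2, 69.2]
tcp_rot: [3.141, 0.001, 2.909]
contact_force: [0.9, 0.3, 0.2]
opening: 0.761
grasp_force: 0.0
```

```bash
cat >> h.py <<'E'
def green(c,p,z=8):
    H,S,V=cv2.split(cv2.cvtColor(p,cv2.COLOR_RGB2HSV))
    return rect(c,(H>70)&(H<90)&(V>170)&(S>25)&(S<110),z)
E
python3 -c "
from h import *
go(383.4,246.5,4,np.pi-.232)
p,d,c=grab('wrist');save(p,'w3.png')
for r in green(c,p):print(r)"
```

```text
at [384.9 244.2  69.2] [3.141e+00 1.000e-03 2.909e+00] t 4.42
rot [ 0.0008  0.0007 -0.0011] shift [0.002  0.0019 0.0652]
(421.4, 236.4, 45.6, 24.5, np.float64(1.337), [286.0, 274.0])
(377.5, 313.9, 38.7, 16.0, np.float64(1.039), [388.0, 187.0])
(361.2, 250.8, 50.0, 45.6, np.float64(-0.237), [285.0, 184.0])
(336.2, 307.0, 53.4, 33.3, np.float64(-0.815), [364.0, 130.0])
```

View pics/w3.png

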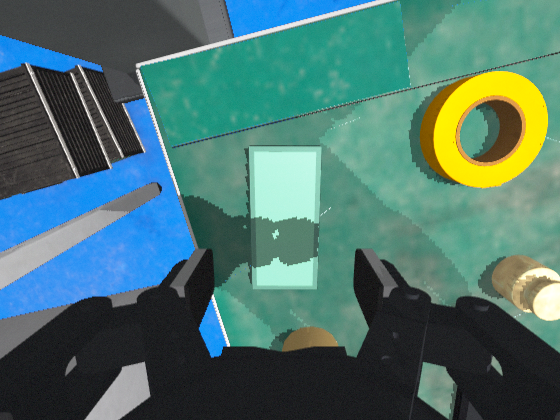

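The panel spans columns 250–320 and rows 146–290, well centred between the fingers; their shadow splits the mask, so I use its ends.

```bash
python3 -c "
from h import *
c=camera_params('wrist')
a=ray(c,285,146,8);b=ray(c,285,290,8);l=ray(c,250,200,8);r=ray(c,320,200,8)
m=(a+b)/2;print(a,b,m,np.hypot(*(a-b)[:2]),(l+r)/2)
go(m[0],m[1],8,np.pi-.234)"
```

```text
[336.82715708 256.7977822    8.        ] [434.96188203 233.70611458   8.        ] [385.89451956 245.25194839   8.        ] 100.81492625231135 [370.84333449 248.79818334   8.        ]
at [385.3 244.2  69.5] [3.140e+00 1.000e-03 2.908e+00] t 4.47
rot [0.0015 0.0014 0.0006] shift [-0.0003  0.0011  0.0615]
```

>>> move_arm([
  [0,0,0,0,0.001,0.03,0.06],
  [0,0,0,0,0.001,0.05,0.06],
  [0,0,0,0,0.001,0.06,0.06],
  [0,0,0,0,0.001,0.066,0.06],
  [0,0,0,0,0.001,0.066,0.06],
  [0,0,0,0,0.001,0.066,0.06],
])

```text
clock: 5.22
eef_pos: [385.3, 244.7, 2.7]
tcp_rot: [3.141, 0.001, 2.908]
contact_force: [0.6, 0.6, 0.7]
opening: 0.707
grasp_force: 0.0
```

>>> move_arm([
  [0,0,0,0,0,0.001,0.04],
  [0,0,0,0,0,0.001,0.04],
  [0,0,0,0,0,0.001,0.04],
  [0,0,0,0,0,0.001,0.04],
  [0,0,0,0,0,0.001,0.04],
], grip_force=35)

```text
clock: 5.85
eef_pos: [385.3, 244.8, 2.0]
tcp_rot: [3.141, 0.001, 2.908]
contact_force: [-1.8, -0.5, 11.9]
opening: 0.526
grasp_force: 33.9
```

>>> move_arm([
  [0,0,0,0,0,-0.005,0.04],
  [0,0,0,0,0,-0.03,0.04],
  [0,0,0,0,0,-0.08,0.04],
  [0,0,0,0,0,-0.12,0.04],
  [0,0,0,0,0,-0.12,0.04],
])

```text
clock: 6.48
eef_pos: [386.7, 245.6, 124.0]
tcp_rot: [3.137, 0.004, 2.908]
contact_force: [1.0, 0.4, -1.6]
opening: 0.52
grasp_force: 36.3
```

```bash
python3 -c "
from h import *
go(450.3,-362.9,120,np.pi+.232)
p,d,c=grab('wrist');save(p,'w4.png')"
```

```text
at [386.7 245.6 124. ] [3.137 0.004 2.908] t 6.47
rot [ 0.0032  0.0051 -0.4658] shift [-0.2029 -0.5772  0.0024]
```

View pics/w4.png

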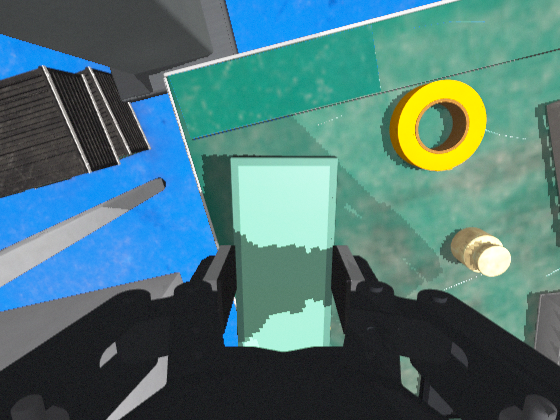

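The panel is held across its width, top edge at row 157 and columns 233–336. I'll fit the depth to check tilt and offset in the hand.

```bash
cat >> h.py <<'E'
def held(u0,u1,v0,v1):
    "panel in hand: plane fit of depth in tool frame; slopes and height of top below TCP"
    s=sensors.sense();R=Ro.from_euler('xyz',s['tcp_rot']).as_matrix();p,d,c=grab('wrist')
    v,u=np.mgrid[v0:v1:3,u0:u1:3];v=v.ravel();u=u.ravel();z=d[v,u];k=z>0
    K=c['camera_matrix'];T=np.array(c['world_from_camera'])
    P=(np.linalg.inv(K)@np.c_[u,v,np.ones(len(u))].T*z)[:,k];W=T[:3,:3]@P+T[:3,3:4]
    t=R.T@(W-s['eef_pos'][:,None]);A=np.c_[t[0],t[1],np.ones(t.shape[1])]
    q=np.linalg.lstsq(A,t[2],rcond=None)[0];print('tool z of top = %.4f x + %.4f y + %.1f'%tuple(q),'resid',np.std(A@q-t[2]).round(2))
    return p,d,c
E
python3 -c "
from h import *
p,d,c=held(245,325,165,235)
s=sensors.sense();R=Ro.from_euler('xyz',s['tcp_rot'])
for u,v in((285,157),(233,157),(336,157)):
  for z in (120,126,132): print(u,z,R.inv().apply(ray(c,u,v,z)-s['eef_pos']).round(1))
H,S,V=cv2.split(cv2.cvtColor(p,cv2.COLOR_RGB2HSV));print(d[150:165,285],d[100,285])
"
```

```text
tool z of top = 0.0046 x + 0.0027 y + -5.8 resid 0.6
285 120 [49.9  0.6  1.1]
285 126 [50.6  0.6 -4.9]
285 132 [ 51.2   0.6 -10.9]
233 120 [ 49.9 -22.6   1.1]
233 126 [ 50.5 -21.7  -4.9]
233 132 [ 51.2 -20.7 -10.9]
336 120 [49.9 23.4  1.1]
336 126 [50.6 22.4 -4.9]
336 132 [ 51.2  21.5 -10.9]
[261.87262 261.78094 263.076     0.      262.52673 264.46536 139.34703
 135.75655 135.70648 136.55145 135.90906 136.65327 136.16537 134.9322
 135.55821] 249.24257
```

To row units: -0.466 rad / 0.7854 = -0.5933.

>>> move_arm([
  [0,0,-0.5933,-0.203,-0.577,0,0.04],
  [0,0,-0.5933,-0.203,-0.577,0,0.04],
  [0,0,-0.5933,-0.203,-0.577,0,0.04],
  [0,0,-0.5933,-0.203,-0.577,0,0.04],
  [0,0,-0.5933,-0.203,-0.577,0,0.04],
  [0,0,-0.5933,-0.203,-0.577,0,0.04],
  [0,0,-0.5933,-0.203,-0.577,0,0.04],
  [0,0,-0.5933,-0.203,-0.577,0,0.04],
])

```text
clock: 7.58
eef_pos: [433.9, -231.9, 119.5]
tcp_rot: [3.14, -0.002, -2.91]
contact_force: [0.6, 0.6, -0.5]
opening: 0.524
grasp_force: 36.3
```

```bash
python3 -c "
from h import *
go(450.3,-362.9,80,np.pi+.232)"
```

```text
at [ 433.9 -231.9  119.5] [ 3.14e+00 -2.00e-03 -2.91e+00] t 7.58
rot [ 0.002  -0.002  -0.0003] shift [ 0.0141 -0.1313  0.0392]
```

>>> move_arm([
  [0,0,0,0.014,-0.131,0,0.04],
  [0,0,0,0.014,-0.131,0,0.04],
  [0,0,0,0.014,-0.131,0,0.04],
  [0,0,0,0.014,-0.131,0,0.04],
  [0,0,0,0.014,-0.131,0.02,0.04],
  [0,0,0,0.014,-0.131,0.02,0.04],
])

```text
clock: 8.32
eef_pos: [450.2, -358.4, 99.3]
tcp_rot: [3.138, -0.003, -2.908]
contact_force: [0.1, -0.5, -0.9]
opening: 0.519
grasp_force: 36.4
```

```bash
python3 -c "
from h import *
go(450.3,-362.9,55,np.pi+.232)
p,d,c=grab('wrist');save(p,'w5.png')"
```

```text
at [ 450.2 -358.4   99.3] [ 3.138e+00 -3.000e-03 -2.908e+00] t 8.32
rot [ 0.0039 -0.0028  0.0015] shift [ 0.0008 -0.0046  0.0443]
```

View pics/w5.png

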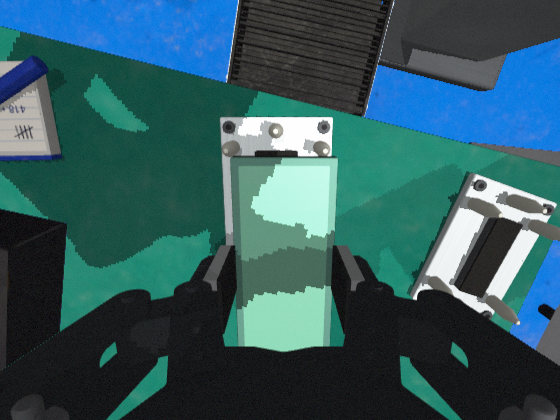

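The nest's near edge shows at row 117, columns 220–333, with the panel above it. From that edge I'll refine the target.

```bash
python3 -c "
from h import *
c=camera_params('wrist');a=ray(c,220,117,8);b=ray(c,333,117,8)
print(np.hypot(*(a-b)[:2]))
e=(b-a)/np.hypot(*(b-a)[:2]);x=np.array([-np.cos(.232),-np.sin(.232)])
print('edge angle',np.arctan2(-e[0],e[1]),'centre',(a+b)[:2]/2-67*x)
go(450.3,-362.9,55,np.pi+.232)"
```

```text
79.8594210209143
edge angle 0.2345267537066105 centre [ 450.87058573 -363.93335425]
at [ 450.9 -359.   100.3] [ 3.139e+00 -2.000e-03 -2.908e+00] t 8.38
rot [ 0.0024 -0.0018  0.0015] shift [ 0.0014 -0.0037  0.0453]
```

>>> move_arm([
  [0,0,0,0.001,-0.0043,0.01,0.04],
  [0,0,0,0.001,-0.0043,0.03,0.04],
  [0,0,0,0.001,-0.0043,0.048,0.04],
  [0,0,0,0.001,-0.0043,0.048,0.04],
  [0,0,0,0.001,-0.0043,0.048,0.04],
])

```text
clock: 9.0
eef_pos: [451.8, -365.5, 53.4]
tcp_rot: [-3.141, 0.0, -2.909]
contact_force: [-0.5, 0.0, -0.7]
opening: 0.524
grasp_force: 36.4
```

```bash
python3 -c "
from h import *
go(450.6,-363.4,20,np.pi+.232)"
```

```text
at [ 451.8 -365.5   53.4] [-3.141  0.    -2.909] t 9.0
rot [-0.0002  0.0001  0.0003] shift [0.0007 0.0024 0.0334]
```

>>> move_arm([
  [0,0,0,0.0007,0.0022,0.004,0.04],
  [0,0,0,0.0007,0.0022,0.009,0.04],
  [0,0,0,0.0007,0.0022,0.014,0.04],
  [0,0,0,0.0007,0.0022,0.019,0.04],
  [0,0,0,0.0007,0.0022,0.024,0.04],
  [0,0,0,0.0007,0.0022,0.028,0.04],
  [0,0,0,0.0007,0.0022,0.03,0.04],
  [0,0,0,0.0007,0.0022,0.03,0.04],
])

```text
clock: 10.0
eef_pos: [450.4, -363.4, 23.0]
tcp_rot: [3.141, -0.0, -2.909]
contact_force: [0.3, -0.6, -0.3]
opening: 0.519
grasp_force: 36.4
```

No contact, so it is between the pins without touching. Down the last 3 mm.

>>> move_arm([
  [0,0,0,0,0,0.001,0.04],
  [0,0,0,0,0,0.002,0.04],
  [0,0,0,0,0,0.003,0.04],
  [0,0,0,0,0,0.0035,0.04],
  [0,0,0,0,0,0.0035,0.04],
])

```text
clock: 10.62
eef_pos: [450.5, -363.4, 20.1]
tcp_rot: [-3.142, 0.0, -2.909]
contact_force: [-1.4, 1.2, 4.7]
opening: 0.519
grasp_force: 37.1
```

>>> move_arm([
  [0,0,0,0,0,0,0.052],
  [0,0,0,0,0,0,0.06],
  [0,0,0,0,0,0,0.065],
  [0,0,0,0,0,-0.01,0.065],
  [0,0,0,0,0,-0.05,0.065],
  [0,0,0,0,0,-0.11,0.065],
  [0,0,0,0,0,-0.15,0.065],
  [0,0,0,0,0,-0.15,0.065],
])

```text
clock: 11.62
eef_pos: [452.3, -364.9, 173.9]
tcp_rot: [-3.136, 0.004, -2.909]
contact_force: [0.4, 0.3, 0.1]
opening: 0.76
grasp_force: 0.0
```

```bash
cat >> h.py <<'E'
def panelpose(c,p,u0,u1,v0,v1,z):
    H,S,V=cv2.split(cv2.cvtColor(p,cv2.COLOR_RGB2HSV))
    m=(H>68)&(H<92)&(S>15)&(S<90)&(V>70);q=np.zeros_like(m);q[v0:v1,u0:u1]=m[v0:v1,u0:u1]
    return rect(c,cv2.morphologyEx(q.astype(np.uint8),cv2.MORPH_OPEN,np.ones((3,3))),z)
E
python3 -c "
from h import *
go(610.1,240.7,60,np.pi+.148)
p,d,c=grab('wrist');save(p,'w6.png')
print(d[190,280],panelpose(c,p,180,380,80,280,26))"
```

```text
at [ 452.3 -364.9  173.9] [-3.136  0.004 -2.909] t 11.62
rot [-0.0055  0.0046  0.0842] shift [-0.2924  0.5537  0.1121]
296.29163 [(448.5, -362.4, 99.6, 46.1, np.float64(0.233), [286.0, 189.0])]
```

View pics/w6.png

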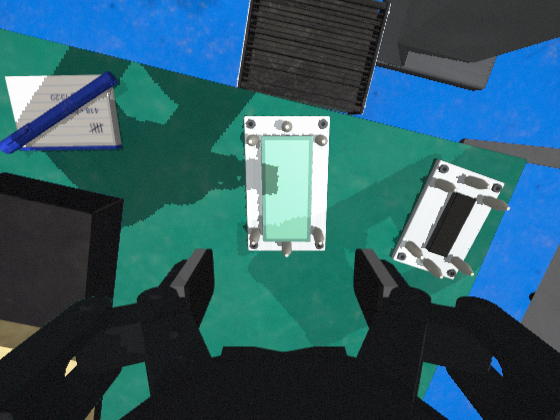

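The long panel lies in its nest, centre (285,189), flat between the pins; its size matches the 26 mm plane. On to the short panel.

To row units: 0.084 rad / 0.7854 = 0.107.

>>> move_arm([
  [0,0,0.107,-0.292,0.554,0.03,0.055],
  [0,0,0.107,-0.292,0.554,0.03,0.055],
  [0,0,0.107,-0.292,0.554,0.03,0.055],
  [0,0,0.107,-0.292,0.554,0.03,0.055],
  [0,0,0.107,-0.292,0.554,0.03,0.055],
  [0,0,0.107,-0.292,0.554,0.03,0.055],
  [0,0,0.107,-0.292,0.554,0.03,0.055],
  [0,0,0.107,-0.292,0.554,0.03,0.055],
])

```text
clock: 12.68
eef_pos: [574.6, 122.0, 144.2]
tcp_rot: [-3.141, -0.002, -2.993]
contact_force: [1.5, 0.5, -0.1]
opening: 0.649
grasp_force: 0.0
```

```bash
python3 -c "
from h import *
go(610.1,240.7,70,np.pi+.148)"
```

```text
at [574.6 122.  144.2] [-3.141e+00 -2.000e-03 -2.993e+00] t 12.68
rot [-0.0003 -0.0023  0.0004] shift [-0.0528  0.1121  0.074 ]
```

>>> move_arm([
  [0,0,0,-0.053,0.112,0,0.055],
  [0,0,0,-0.053,0.112,0,0.055],
  [0,0,0,-0.053,0.112,0.04,0.055],
  [0,0,0,-0.053,0.112,0.074,0.055],
  [0,0,0,-0.053,0.112,0.074,0.055],
  [0,0,0,-0.053,0.112,0.074,0.055],
])

```text
clock: 13.42
eef_pos: [611.4, 238.6, 72.1]
tcp_rot: [-3.142, -0.0, -2.994]
contact_force: [0.8, 0.4, 0.1]
opening: 0.647
grasp_force: 0.0
```

```bash
python3 -c "
from h import *
p,d,c=grab('wrist');save(p,'w7.png');print(panelpose(c,p,225,345,120,320,8))
go(610.1,240.7,2.5,np.pi+.148)"
```

```text
[(663.6, 283.0, 38.9, 16.1, np.float64(0.091), [332.0, 298.0]), (624.1, 278.2, 35.2, 9.7, np.float64(0.187), [337.0, 243.0]), (597.4, 241.0, 103.4, 71.8, np.float64(0.149), [288.0, 182.0])]
at [612.  238.8  72.8] [ 3.141e+00  1.000e-03 -2.994e+00] t 13.47
rot [ 0.0003  0.0013 -0.0001] shift [0.0017 0.0021 0.0703]
```

View pics/w7.png

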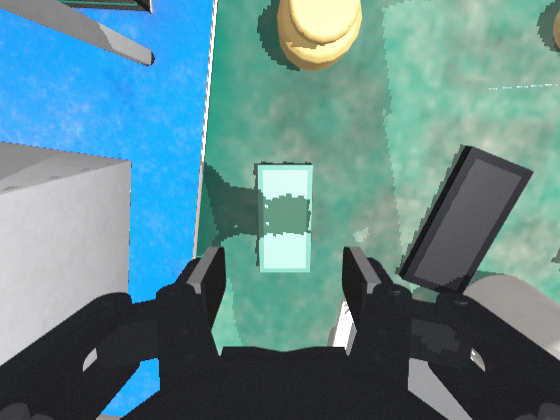

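The short panel spans columns 258–312 and rows 163–272 between the fingers; the bare panel (467,220) is clear of them.

```bash
python3 -c "
from h import *
c=camera_params('wrist');m=(ray(c,285,163.5,8)+ray(c,285,272.5,8))/2;print(m)
go(m[0],m[1],2.5,np.pi+.148)"
```

```text
[611.89456401 239.89711276   8.        ]
at [612.  238.8  72.8] [ 3.141e+00  1.000e-03 -2.994e+00] t 13.47
rot [ 0.0003  0.0013 -0.0001] shift [0.     0.0011 0.0703]
```

>>> move_arm([
  [0,0,0,0,0.001,0.03,0.055],
  [0,0,0,0,0.001,0.05,0.055],
  [0,0,0,0,0.001,0.063,0.055],
  [0,0,0,0,0.001,0.069,0.055],
  [0,0,0,0,0.001,0.069,0.055],
  [0,0,0,0,0.001,0.069,0.055],
])

```text
clock: 14.22
eef_pos: [611.6, 239.9, 3.4]
tcp_rot: [3.141, 0.001, -2.993]
contact_force: [-0.4, 0.4, 1.2]
opening: 0.647
grasp_force: 0.0
```

>>> move_arm([
  [0,0,0,0,0,0,0.03],
  [0,0,0,0,0,0,0.03],
  [0,0,0,0,0,0,0.03],
  [0,0,0,0,0,0,0.03],
  [0,0,0,0,0,0,0.03],
], grip_force=35)

```text
clock: 14.85
eef_pos: [611.6, 240.0, 3.6]
tcp_rot: [3.141, 0.001, -2.993]
contact_force: [-1.3, 0.1, 6.2]
opening: 0.404
grasp_force: 34.9
```

>>> move_arm([
  [0,0,0,0,0,-0.005,0.03],
  [0,0,0,0,0,-0.03,0.03],
  [0,0,0,0,0,-0.08,0.03],
  [0,0,0,0,0,-0.12,0.03],
  [0,0,0,0,0,-0.12,0.03],
])

```text
clock: 15.48
eef_pos: [613.3, 240.6, 126.7]
tcp_rot: [3.14, 0.006, -2.993]
contact_force: [0.2, -0.4, -0.8]
opening: 0.404
grasp_force: 35.1
```

```bash
python3 -c "
from h import *
held(255,315,195,235)
go(448.3,-198.4,120,np.pi-.098)"
```

```text
tool z of top = -0.0126 x + 0.0064 y + -2.8 resid 0.61
at [612.  240.1 124.4] [ 3.141e+00  3.000e-03 -2.993e+00] t 15.53
rot [0.001  0.0029 0.2462] shift [ 0.2267 -0.4095  0.0034]
```

To row units: 0.246 rad / 0.7854 = 0.3132.

>>> move_arm([
  [0,0,0.3132,0.227,-0.41,0,0.03],
  [0,0,0.3132,0.227,-0.41,0,0.03],
  [0,0,0.3132,0.227,-0.41,0,0.03],
  [0,0,0.3132,0.227,-0.41,0,0.03],
  [0,0,0.3132,0.227,-0.41,0,0.03],
  [0,0,0.3132,0.227,-0.41,0,0.03],
  [0,0,0.3132,0.227,-0.41,0,0.03],
  [0,0,0.3132,0.227,-0.41,0,0.03],
])

```text
clock: 16.52
eef_pos: [444.8, -201.2, 121.5]
tcp_rot: [3.141, -0.002, 3.042]
contact_force: [0.3, 0.5, -1.1]
opening: 0.402
grasp_force: 35.2
```

>>> move_arm([
  [0,0,0,0,0,0,0.03],
])

```text
clock: 16.65
eef_pos: [445.5, -200.6, 121.6]
tcp_rot: [3.141, -0.002, 3.04]
contact_force: [0.4, -0.6, -1.0]
opening: 0.4
grasp_force: 35.2
```

```bash
python3 -c "
from h import *
go(448.3,-198.4,90,np.pi-.098)"
```

```text
at [ 445.5 -200.6  121.6] [ 3.141e+00 -2.000e-03  3.040e+00] t 16.65
rot [ 0.0006 -0.0022 -0.0032] shift [-0.0026  0.0024  0.0316]
```

To row units: -0.003 rad / 0.7854 = -0.0038.

>>> move_arm([
  [0,0,-0.0038,-0.0026,0.0024,0.012,0.03],
  [0,0,-0.0038,-0.0026,0.0024,0.032,0.03],
  [0,0,-0.0038,-0.0026,0.0024,0.032,0.03],
  [0,0,-0.0038,-0.0026,0.0024,0.032,0.03],
])

```text
clock: 17.15
eef_pos: [450.3, -196.3, 90.6]
tcp_rot: [3.141, -0.001, 3.048]
contact_force: [0.0, -0.2, -0.4]
opening: 0.404
grasp_force: 35.2
```

Run:
```python
from h import *
p,d,c=grab('wrist');save(p,'w8.png')
H,S,V=cv2.split(cv2.cvtColor(p,cv2.COLOR_RGB2HSV));m=(S<30)&(V>120);m[:, :200]=0;m[:,370:]=0;m[170:]=0
for v in range(95,150,5):
    k=np.where(m[v])[0];print(v,k[:1],k[-1:])
go(448.3,-198.4,60,np.pi-.098)
```

```text
95 [273] [285]
100 [] []
105 [] []
110 [] []
115 [] []
120 [] []
125 [] []
130 [] []
135 [231] [331]
140 [231] [331]
145 [232] [331]
at [ 450.5 -196.6   90.9] [-3.142  0.     3.048] t 17.2
rot [-0.      0.0002  0.0043] shift [ 0.002  -0.002   0.0309]
```

View pics/w8.png

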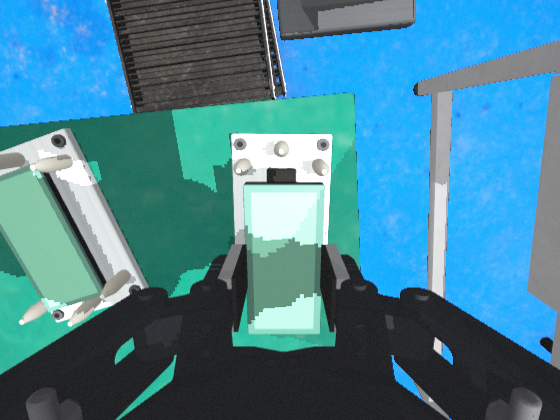

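The short nest's near edge is at row 134, columns 231–331, and the held panel's end edge is at row 184. Same refinement as for the long nest.

```bash
python3 -c "
from h import *
c=camera_params('wrist');a=ray(c,231,133.5,8);b=ray(c,331.5,133.5,8);s=sensors.sense();R=Ro.from_euler('xyz',s['tcp_rot'])
print(np.hypot(*(a-b)[:2]));e=(b-a)
x=-np.array([np.cos(.098),-np.sin(.098)])
print('ang',np.arctan2(-e[0],e[1]),'centre',(a+b)[:2]/2-55*x)
for u in(244,323):print(R.inv().apply(ray(c,u,184,s['eef_pos'][2]+3.5)-s['eef_pos']))
go(448.5,-198.6,50,np.pi-.098)"
```

```text
69.05861650070803
ang -0.09271027892120771 centre [ 448.35659907 -198.17849039]
[ 38.5513428  -17.46949449  -3.50667507]
[38.58519244 17.46912744 -3.50706349]
at [ 450.5 -196.6   90.9] [-3.142  0.     3.048] t 17.2
rot [-0.      0.0002  0.0043] shift [ 0.0018 -0.0022  0.0409]
```

To row units: 0.004 rad / 0.7854 = 0.0051.

>>> move_arm([
  [0,0,0.0051,0.0014,-0.0019,0.015,0.03],
  [0,0,0.0051,0.0014,-0.0019,0.035,0.03],
  [0,0,0.0051,0.0014,-0.0019,0.04,0.03],
  [0,0,0.0051,0.0014,-0.0019,0.04,0.03],
])

```text
clock: 17.7
eef_pos: [448.1, -198.9, 50.4]
tcp_rot: [3.141, -0.001, 3.043]
contact_force: [-0.4, -0.3, -0.8]
opening: 0.405
grasp_force: 35.2
```

```bash
python3 -c "
from h import *
go(448.9,-198.3,21.5,np.pi-.098)"
```

```text
at [ 448.1 -198.9   50.4] [ 3.141e+00 -1.000e-03  3.043e+00] t 17.7
rot [ 0.0002 -0.0008 -0.0009] shift [-0.0007  0.0006  0.0289]
```

>>> move_arm([
  [0,0,0,-0.0007,0.0006,0.005,0.03],
  [0,0,0,-0.0007,0.0006,0.01,0.03],
  [0,0,0,-0.0007,0.0006,0.015,0.03],
  [0,0,0,-0.0007,0.0006,0.02,0.03],
  [0,0,0,-0.0007,0.0006,0.025,0.03],
  [0,0,0,-0.0007,0.0006,0.027,0.03],
  [0,0,0,-0.0007,0.0006,0.0285,0.03],
  [0,0,0,-0.0007,0.0006,0.0285,0.03],
])

```text
clock: 18.7
eef_pos: [449.2, -198.4, 22.2]
tcp_rot: [3.142, -0.0, 3.043]
contact_force: [0.4, 0.3, -0.9]
opening: 0.403
grasp_force: 35.2
```

>>> move_arm([
  [0,0,0,0,0,0.0007,0.03],
  [0,0,0,0,0,0.0014,0.03],
  [0,0,0,0,0,0.002,0.03],
  [0,0,0,0,0,0.002,0.03],
])

```text
clock: 19.2
eef_pos: [449.3, -198.5, 21.4]
tcp_rot: [-3.141, 0.0, 3.043]
contact_force: [-4.8, 1.6, 18.6]
opening: 0.404
grasp_force: 37.3
```

>>> move_arm([
  [0,0,0,0,0,0,0.042],
  [0,0,0,0,0,0,0.05],
  [0,0,0,0,0,0,0.055],
  [0,0,0,0,0,-0.01,0.055],
  [0,0,0,0,0,-0.05,0.06],
  [0,0,0,0,0,-0.11,0.065],
  [0,0,0,0,0,-0.15,0.065],
  [0,0,0,0,0,-0.15,0.065],
])

```text
clock: 20.2
eef_pos: [451.2, -199.3, 174.0]
tcp_rot: [-3.139, 0.006, 3.043]
contact_force: [-0.3, -0.2, 0.2]
opening: 0.761
grasp_force: 0.0
```

```bash
python3 -c "
from h import *
p,d,c=grab('wrist');save(p,'w9.png')
print(panelpose(c,p,0,380,80,300,26))
go(488,242,150,np.pi)"
```

```text
[(448.0, -361.4, 100.0, 47.0, np.float64(0.232), [110.0, 206.0]), (447.1, -197.8, 75.2, 36.2, np.float64(-0.096), [284.0, 188.0])]
at [ 450.  -198.8  172. ] [-3.140e+00  3.000e-03  3.043e+00] t 20.25
rot [-0.0013  0.0033 -0.0988] shift [0.0057 0.4424 0.0214]
```

View pics/w9.png

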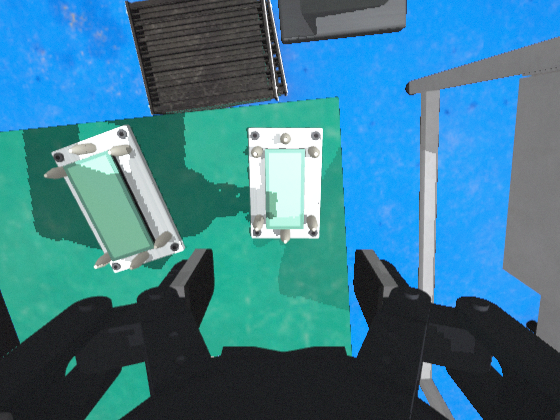

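The short panel is down at (284,188) and the long one is unchanged at (110,206). Now the large weight; I'll locate it by depth from above.

To row units: -0.1 rad / 0.7854 = -0.1273.

>>> move_arm([
  [0,0,-0.1273,0.006,0.442,0,0.07],
  [0,0,-0.1273,0.006,0.442,0,0.07],
  [0,0,-0.1273,0.006,0.442,0,0.07],
  [0,0,-0.1273,0.006,0.442,0,0.07],
  [0,0,-0.1273,0.006,0.442,0,0.07],
  [0,0,-0.1273,0.006,0.442,0.03,0.07],
  [0,0,-0.1273,0.006,0.442,0.05,0.07],
  [0,0,-0.1273,0.006,0.442,0.05,0.07],
])

```text
clock: 21.25
eef_pos: [484.9, 244.1, 117.2]
tcp_rot: [-3.14, -0.004, -3.137]
contact_force: [-0.1, 0.1, -0.0]
opening: 0.818
grasp_force: 0.0
```

>>> move_arm([
  [0,0,0,0,0,0,0.07],
  [0,0,0,0,0,0,0.07],
])

```text
clock: 21.5
eef_pos: [486.6, 240.8, 120.3]
tcp_rot: [-3.141, -0.001, -3.141]
contact_force: [0.7, 0.1, -0.2]
opening: 0.813
grasp_force: 0.0
```

```bash
cat >> h.py <<'E'
def knob(x,y,zlo,zhi,r=35):
    "top face of a round thing near x,y: depth points between zlo,zhi -> enclosing circle"
    p,d,c=grab('wrist');v,u=np.where(d>0);z=d[v,u]
    T=np.array(c['world_from_camera']);W=T[:3,:3]@(np.linalg.inv(c['camera_matrix'])@np.c_[u,v,np.ones(len(u))].T*z)+T[:3,3:4]
    k=(np.hypot(W[0]-x,W[1]-y)<r)&(W[2]>zlo)&(W[2]<zhi);W=W[:,k]
    lo,hi=np.percentile(W[:2],[1,99],axis=1)
    print(k.sum(),'mid',(lo+hi)/2,'size',hi-lo,'mean',W.mean(1),'pix',u[k].min(),u[k].max(),v[k].min(),v[k].max())
    return p,d,c
E
python3 -c "
from h import *
p,d,c=knob(488,242,48,60)
go(488,242,70,np.pi)"
```

```text
1649 mid [492.11369771 239.45667612] size [29.93956838 29.81761685] mean [491.55837778 239.55889359  53.72888476] pix 259 305 204 248
at [486.9 240.7 120.6] [-3.141  0.     3.142] t 21.55
rot [-0.0002  0.0001 -0.0001] shift [-0.0011  0.0013  0.0506]
```

>>> move_arm([
  [0,0,0,-0.005,-0.0012,0.02,0.07],
  [0,0,0,-0.005,-0.0012,0.05,0.07],
  [0,0,0,-0.005,-0.0012,0.085,0.07],
  [0,0,0,-0.005,-0.0012,0.105,0.07],
  [0,0,0,-0.005,-0.0012,0.115,0.07],
  [0,0,0,-0.005,-0.0012,0.115,0.07],
  [0,0,0,-0.005,-0.0012,0.115,0.07],
])

```text
clock: 22.42
eef_pos: [492.5, 240.9, 6.3]
tcp_rot: [3.141, 0.001, -3.141]
contact_force: [0.4, -0.5, 0.7]
opening: 0.822
grasp_force: 0.0
```

>>> move_arm([
  [0,0,0,0,0,0,0.035],
  [0,0,0,0,0,0,0.035],
  [0,0,0,0,0,0,0.035],
  [0,0,0,0,0,0,0.035],
  [0,0,0,0,0,0,0.035],
], grip_force=50)

```text
clock: 23.05
eef_pos: [492.2, 240.9, 6.3]
tcp_rot: [3.141, 0.001, -3.14]
contact_force: [-0.8, -3.3, 8.8]
opening: 0.495
grasp_force: 50.0
```

>>> move_arm([
  [0,0,0,0,0,-0.005,0.035],
  [0,0,0,0,0,-0.03,0.035],
  [0,0,0,0,0,-0.08,0.035],
  [0,0,0,0,0,-0.12,0.035],
  [0,0,0,0,0,-0.12,0.035],
  [0,0,0,0,0,-0.12,0.035],
])

```text
clock: 23.8
eef_pos: [491.0, 240.5, 124.4]
tcp_rot: [-3.141, -0.001, -3.14]
contact_force: [-0.1, 0.4, -4.1]
opening: 0.493
grasp_force: 52.2
```

```bash
python3 -c "
from h import *
p,d,c=knob(492,240,165,182)
go(449.5,-363,125,np.pi+.232)"
```

```text
7780 mid [488.45975172 239.92322335] size [26.91227801 62.02408248] mean [485.73768278 240.15485113 171.64225831] pix 172 389 268 350
at [490.6 240.3 123.8] [-3.14e+00 -2.00e-03 -3.14e+00] t 23.85
rot [-0.0008 -0.0024 -0.2307] shift [ 4.190e-02 -6.033e-01 -4.000e-04]
```

To row units: -0.231 rad / 0.7854 = -0.2941.

>>> move_arm([
  [0,0,-0.2941,0.042,-0.603,0,0.035],
  [0,0,-0.2941,0.042,-0.603,0,0.035],
  [0,0,-0.2941,0.042,-0.603,0,0.035],
  [0,0,-0.2941,0.042,-0.603,0,0.035],
  [0,0,-0.2941,0.042,-0.603,0,0.035],
  [0,0,-0.2941,0.042,-0.603,0,0.035],
  [0,0,-0.2941,0.042,-0.603,0,0.035],
  [0,0,-0.2941,0.042,-0.603,0,0.035],
])

```text
clock: 24.85
eef_pos: [456.5, -255.9, 123.6]
tcp_rot: [3.14, -0.002, -2.91]
contact_force: [1.7, 0.6, -3.8]
opening: 0.497
grasp_force: 52.6
```

```bash
python3 -c "
from h import *
go(449.5,-363,90,np.pi+.232)"
```

```text
at [ 456.5 -255.9  123.6] [ 3.14e+00 -2.00e-03 -2.91e+00] t 24.85
rot [ 0.002 -0.002  0.   ] shift [ 0.0314 -0.1027  0.0334]
```

>>> move_arm([
  [0,0,0,0.0314,-0.1027,0,0.035],
  [0,0,0,0.0314,-0.1027,0,0.035],
  [0,0,0,0.0314,-0.1027,0,0.035],
  [0,0,0,0.0314,-0.1027,0.02,0.035],
  [0,0,0,0.0314,-0.1027,0.033,0.035],
  [0,0,0,0.0314,-0.1027,0.033,0.035],
  [0,0,0,0.0314,-0.1027,0.033,0.035],
])

```text
clock: 25.72
eef_pos: [451.3, -361.2, 92.4]
tcp_rot: [3.142, -0.0, -2.909]
contact_force: [0.2, -0.2, -3.4]
opening: 0.493
grasp_force: 52.8
```

```bash
python3 -c "
from h import *
go(449.5,-363,34,np.pi+.232)"
```

```text
at [ 451.3 -361.2   92.4] [ 3.142 -0.    -2.909] t 25.73
rot [ 0.0001 -0.0001  0.0009] shift [ 0.0022 -0.0014  0.0584]
```

>>> move_arm([
  [0,0,0,0.0022,-0.0014,0.01,0.035],
  [0,0,0,0.0022,-0.0014,0.022,0.035],
  [0,0,0,0.0022,-0.0014,0.034,0.035],
  [0,0,0,0.0022,-0.0014,0.044,0.035],
  [0,0,0,0.0022,-0.0014,0.05,0.035],
  [0,0,0,0.0022,-0.0014,0.054,0.035],
  [0,0,0,0.0022,-0.0014,0.054,0.035],
  [0,0,0,0.0022,-0.0014,0.054,0.035],
])

```text
clock: 26.72
eef_pos: [449.4, -363.6, 38.6]
tcp_rot: [-3.141, 0.0, -2.909]
contact_force: [0.4, 0.4, -4.3]
opening: 0.492
grasp_force: 52.9
```

>>> move_arm([
  [0,0,0,0,0,0.001,0.035],
  [0,0,0,0,0,0.002,0.035],
  [0,0,0,0,0,0.003,0.035],
  [0,0,0,0,0,0.004,0.035],
  [0,0,0,0,0,0.0047,0.035],
  [0,0,0,0,0,0.0052,0.035],
  [0,0,0,0,0,0.0052,0.035],
])

```text
clock: 27.6
eef_pos: [449.2, -363.4, 33.0]
tcp_rot: [3.142, -0.0, -2.909]
contact_force: [-0.0, 0.3, -3.2]
opening: 0.496
grasp_force: 52.9
```

>>> move_arm([
  [0,0,0,0,0,0.0004,0.035],
  [0,0,0,0,0,0.0008,0.035],
  [0,0,0,0,0,0.0008,0.035],
])

```text
clock: 27.98
eef_pos: [449.2, -363.4, 32.4]
tcp_rot: [-3.142, 0.0, -2.909]
contact_force: [-0.1, 0.3, -1.1]
opening: 0.498
grasp_force: 53.2
```

>>> move_arm([
  [0,0,0,0,0,0.0003,0.035],
  [0,0,0,0,0,0.0003,0.035],
])

```text
clock: 28.22
eef_pos: [449.2, -363.5, 32.4]
tcp_rot: [-3.141, 0.0, -2.909]
contact_force: [-1.6, 2.7, 5.7]
opening: 0.497
grasp_force: 53.8
```

>>> move_arm([
  [0,0,0,0,0,0,0.047],
  [0,0,0,0,0,0,0.055],
  [0,0,0,0,0,0,0.065],
  [0,0,0,0,0,0,0.07],
  [0,0,0,0,0,-0.03,0.07],
  [0,0,0,0,0,-0.08,0.07],
  [0,0,0,0,0,-0.13,0.07],
  [0,0,0,0,0,-0.13,0.07],
])

```text
clock: 29.22
eef_pos: [451.3, -365.2, 166.1]
tcp_rot: [-3.136, 0.005, -2.909]
contact_force: [0.0, -0.6, -0.8]
opening: 0.817
grasp_force: 0.0
```

```bash
python3 -c "
from h import *
p,d,c=knob(450,-363,73,88)
go(462,391,120,np.pi)"
```

```text
1414 mid [ 447.55117707 -362.36092098] size [29.87446004 29.97855905] mean [ 447.162072   -362.42888011   77.15371474] pix 266 308 187 229
at [ 450.2 -364.2  163.8] [-3.138e+00  2.000e-03 -2.909e+00] t 29.27
rot [-0.0029  0.0028  0.2322] shift [-0.1852  0.7323  0.042 ]
```

To row units: 0.232 rad / 0.7854 = 0.2954.

>>> move_arm([
  [0,0,0.2954,-0.185,0.732,0,0.06],
  [0,0,0.2954,-0.185,0.732,0,0.06],
  [0,0,0.2954,-0.185,0.732,0,0.06],
  [0,0,0.2954,-0.185,0.732,0,0.06],
  [0,0,0.2954,-0.185,0.732,0,0.06],
  [0,0,0.2954,-0.185,0.732,0,0.06],
  [0,0,0.2954,-0.185,0.732,0,0.06],
  [0,0,0.2954,-0.185,0.732,0,0.06],
])

```text
clock: 30.28
eef_pos: [455.8, 137.6, 160.8]
tcp_rot: [-3.141, -0.002, -3.141]
contact_force: [1.4, -0.2, -0.5]
opening: 0.703
grasp_force: 0.0
```

```bash
python3 -c "
from h import *
go(458,391,110,np.pi)"
```

```text
at [455.8 137.6 160.8] [-3.141e+00 -2.000e-03 -3.141e+00] t 30.27
rot [-0.0006 -0.0017  0.0002] shift [-0.0024  0.2535  0.0506]
```

>>> move_arm([
  [0,0,0,-0.0024,0.2535,0,0.06],
  [0,0,0,-0.0024,0.2535,0,0.06],
  [0,0,0,-0.0024,0.2535,0,0.06],
  [0,0,0,-0.0024,0.2535,0,0.06],
  [0,0,0,-0.0024,0.2535,0.02,0.06],
  [0,0,0,-0.0024,0.2535,0.05,0.06],
  [0,0,0,-0.0024,0.2535,0.05,0.06],
  [0,0,0,-0.0024,0.2535,0.05,0.06],
])

```text
clock: 31.28
eef_pos: [459.3, 388.5, 111.9]
tcp_rot: [-3.141, -0.001, 3.141]
contact_force: [0.7, 0.3, 0.3]
opening: 0.701
grasp_force: 0.0
```

```bash
python3 -c "
from h import *
p,d,c=knob(463,391,32,45)
go(463,391,5,np.pi)"
```

```text
1014 mid [464.78317399 397.20042286] size [24.62171499 24.30810921] mean [464.31600742 397.29776198  37.45779676] pix 278 313 205 240
at [459.7 388.9 112.5] [3.141 0.    3.141] t 31.32
rot [ 0.0003  0.0004 -0.0005] shift [-0.0033  0.0021  0.1075]
```

>>> move_arm([
  [0,0,0,-0.005,0.0083,0.02,0.06],
  [0,0,0,-0.005,0.0083,0.04,0.06],
  [0,0,0,-0.005,0.0083,0.075,0.06],
  [0,0,0,-0.005,0.0083,0.098,0.06],
  [0,0,0,-0.005,0.0083,0.107,0.06],
  [0,0,0,-0.005,0.0083,0.107,0.06],
  [0,0,0,-0.005,0.0083,0.107,0.06],
])

```text
clock: 32.2
eef_pos: [464.8, 398.0, 5.9]
tcp_rot: [3.141, 0.001, -3.142]
contact_force: [0.1, 0.4, 0.1]
opening: 0.7
grasp_force: 0.0
```

>>> move_arm([
  [0,0,0,0,0,0,0.025],
  [0,0,0,0,0,0,0.025],
  [0,0,0,0,0,0,0.025],
  [0,0,0,0,0,0,0.025],
  [0,0,0,0,0,0,0.025],
], grip_force=40)

```text
clock: 32.83
eef_pos: [464.6, 397.9, 6.0]
tcp_rot: [3.141, 0.001, -3.141]
contact_force: [-1.3, -0.8, 6.7]
opening: 0.363
grasp_force: 39.2
```

>>> move_arm([
  [0,0,0,0,0,-0.005,0.025],
  [0,0,0,0,0,-0.03,0.025],
  [0,0,0,0,0,-0.08,0.025],
  [0,0,0,0,0,-0.12,0.025],
  [0,0,0,0,0,-0.12,0.025],
  [0,0,0,0,0,-0.12,0.025],
])

```text
clock: 33.58
eef_pos: [463.7, 397.1, 124.3]
tcp_rot: [-3.141, -0.001, -3.141]
contact_force: [-0.1, 0.7, -2.1]
opening: 0.361
grasp_force: 40.1
```

```bash
python3 -c "
from h import *
go(448.7,-198.3,125,np.pi-.098)"
```

```text
at [463.7 397.1 124.3] [-3.141e+00 -1.000e-03 -3.141e+00] t 33.58
rot [-0.0007 -0.0007  0.0982] shift [ 1.510e-02 -5.954e-01 -3.000e-04]
```

To row units: 0.098 rad / 0.7854 = 0.1248.

>>> move_arm([
  [0,0,0.1248,0.015,-0.595,0,0.025],
  [0,0,0.1248,0.015,-0.595,0,0.025],
  [0,0,0.1248,0.015,-0.595,0,0.025],
  [0,0,0.1248,0.015,-0.595,0,0.025],
  [0,0,0.1248,0.015,-0.595,0,0.025],
  [0,0,0.1248,0.015,-0.595,0,0.025],
  [0,0,0.1248,0.015,-0.595,0,0.025],
  [0,0,0.1248,0.015,-0.595,0,0.025],
])

```text
clock: 34.58
eef_pos: [450.3, -104.0, 123.6]
tcp_rot: [3.141, -0.002, 3.044]
contact_force: [1.4, -0.2, -2.4]
opening: 0.361
grasp_force: 40.3
```

```bash
python3 -c "
from h import *
go(448.7,-198.3,90,np.pi-.098)"
```

```text
at [ 450.3 -104.   123.6] [ 3.141e+00 -2.000e-03  3.044e+00] t 34.58
rot [ 0.0004 -0.0024  0.0003] shift [-0.0077 -0.094   0.0336]
```

>>> move_arm([
  [0,0,0,-0.0077,-0.094,0,0.025],
  [0,0,0,-0.0077,-0.094,0,0.025],
  [0,0,0,-0.0077,-0.094,0,0.025],
  [0,0,0,-0.0077,-0.094,0.02,0.025],
  [0,0,0,-0.0077,-0.094,0.033,0.025],
  [0,0,0,-0.0077,-0.094,0.033,0.025],
  [0,0,0,-0.0077,-0.094,0.033,0.025],
])

```text
clock: 35.45
eef_pos: [450.4, -196.2, 92.0]
tcp_rot: [3.141, -0.0, 3.045]
contact_force: [0.6, 0.1, -1.5]
opening: 0.361
grasp_force: 40.4
```

```bash
python3 -c "
from h import *
go(448.7,-198.3,33,np.pi-.098)"
```

```text
at [ 450.4 -196.2   92. ] [ 3.141 -0.     3.045] t 35.45
rot [ 0.0001 -0.0002  0.0009] shift [ 0.0015 -0.0023  0.059 ]
```

>>> move_arm([
  [0,0,0,0.0015,-0.0018,0.01,0.025],
  [0,0,0,0.0015,-0.0018,0.022,0.025],
  [0,0,0,0.0015,-0.0018,0.034,0.025],
  [0,0,0,0.0015,-0.0018,0.044,0.025],
  [0,0,0,0.0015,-0.0018,0.05,0.025],
  [0,0,0,0.0015,-0.0018,0.054,0.025],
  [0,0,0,0.0015,-0.0018,0.054,0.025],
  [0,0,0,0.0015,-0.0018,0.054,0.025],
])

```text
clock: 36.45
eef_pos: [448.8, -198.3, 38.2]
tcp_rot: [-3.141, 0.0, 3.044]
contact_force: [-0.2, -0.3, -2.6]
opening: 0.359
grasp_force: 40.4
```

>>> move_arm([
  [0,0,0,0,0,0.001,0.025],
  [0,0,0,0,0,0.002,0.025],
  [0,0,0,0,0,0.003,0.025],
  [0,0,0,0,0,0.004,0.025],
  [0,0,0,0,0,0.0045,0.025],
  [0,0,0,0,0,0.005,0.025],
  [0,0,0,0,0,0.005,0.025],
])

```text
clock: 37.33
eef_pos: [448.6, -198.2, 32.9]
tcp_rot: [-3.142, 0.0, 3.044]
contact_force: [-0.4, -0.5, -2.7]
opening: 0.362
grasp_force: 40.4
```

>>> move_arm([
  [0,0,0,0,0,0.0004,0.025],
  [0,0,0,0,0,0.0008,0.025],
  [0,0,0,0,0,0.0008,0.025],
])

```text
clock: 37.7
eef_pos: [448.5, -198.2, 32.1]
tcp_rot: [3.142, -0.0, 3.044]
contact_force: [0.4, -0.5, -2.8]
opening: 0.359
grasp_force: 40.4
```

>>> move_arm([
  [0,0,0,0,0,0.0004,0.025],
  [0,0,0,0,0,0.0006,0.025],
  [0,0,0,0,0,0.0006,0.025],
])

```text
clock: 38.08
eef_pos: [448.6, -198.2, 32.0]
tcp_rot: [-3.142, 0.0, 3.044]
contact_force: [-1.9, 0.6, 5.4]
opening: 0.356
grasp_force: 41.2
```

Contact made; release slowly.

>>> move_arm([
  [0,0,0,0,0,0,0.036],
  [0,0,0,0,0,0,0.045],
  [0,0,0,0,0,0,0.055],
  [0,0,0,0,0,0,0.06],
  [0,0,0,0,0,-0.03,0.06],
  [0,0,0,0,0,-0.08,0.06],
  [0,0,0,0,0,-0.13,0.06],
  [0,0,0,0,0,-0.13,0.06],
])

```text
clock: 39.08
eef_pos: [450.9, -199.3, 165.2]
tcp_rot: [-3.139, 0.007, 3.044]
contact_force: [0.7, -0.2, -0.1]
opening: 0.702
grasp_force: 0.0
```

>>> move_arm([
  [0,0,0,0,-0.05,-0.03,0.06],
  [0,0,0,0,-0.05,-0.03,0.06],
  [0,0,0,0,-0.05,-0.03,0.06],
  [0,0,0,0,-0.05,-0.03,0.06],
])

```text
clock: 39.58
eef_pos: [442.9, -246.9, 190.3]
tcp_rot: [3.14, -0.002, 3.044]
contact_force: [0.7, -0.1, -0.6]
opening: 0.703
grasp_force: 0.0
```

```bash
python3 -c "
from h import *
print(sensors.sense()['eef_pos'])
p,d,c=knob(448,-198,58,75,30);knob(448,-362,74,90,30)
save(p,'w10.png')"
```

```text
[ 442.92960601 -246.89979722  190.25183228]
700 mid [ 448.47819484 -198.51163034] size [24.45246312 24.345637  ] mean [ 448.15063839 -198.61222006   62.89367379] pix 325 354 185 214
1182 mid [ 449.44272021 -362.42078019] size [30.23757566 30.04689099] mean [ 448.75923851 -361.78888951   79.46660596] pix 127 166 204 241
```

View pics/w10.png

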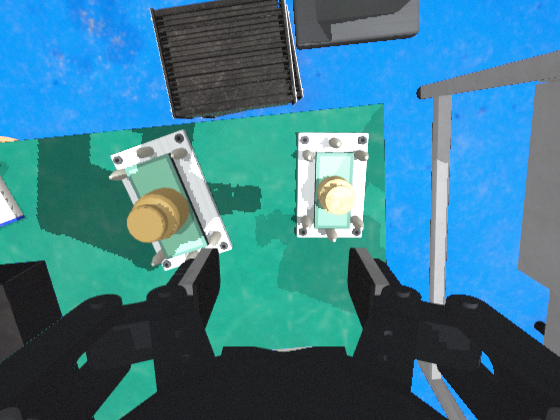

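Both weights stand upright on their panels: the small one at (338,195), knob top 63 mm, and the large one at (155,212), knob top 79 mm. Both are centred and the arm is clear, so I'm handing in.

```bash
python3 -c "
from h import *
print(order.sign_off())"
```

```text
the job is handed in; nothing more can be done
None
```

The job is handed in at about 40 s: both green panels lie in their nests with their brass weights upright on the middle (within about 2 mm by the wrist camera), and the bare panel and tape were not touched; the hand-in gave no verdict.

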